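# Find the loose fixture bolt and hold its cap open

## Robot

A 6-joint arm with a two-finger parallel gripper is mounted at the origin on a cart in front of the work surface, level with it; the furniture and walls round the work are solid. World frame = base frame: x ahead of the robot, y to its left, z up, the work surface at z = 0. Lengths are in m, angles in rad, forces in N, time in s.
With the tool pointing down it reaches from about 0.3 to 0.75 m from the base axis. Payload 8.5 kg.
Tool frame: the origin (TCP) lies at the very end of the fingers, on their centre line; the grasp point (between the pads) lies 19 mm behind it; z points along the fingers, y is the line along which they close (so a half turn about z gives the same grasp; the last joint's range is limited). The gripper opens to 88 mm and grips with 3 to 60 N. Pads are 18 mm wide; open, the fingers measure 123 mm over their backs; the gripper's body (75 mm by 187 mm) begins 45 mm behind the grasp point.
Start: joints at [-1.334, 0.381, 1.297, -0, 1.464, -0.215], TCP at [0.24, -0.495, 0.216] pointing down, gripper open.
Joint ranges: [-3.11, 3.11], [-0.89, 2.33], [0.22, 2.48], [-1.42, 4.56], [0.17, 2.85], [-2.88, 2.88]. Speed limits (rad/s): [2.39, 2.39, 3.14, 3.14, 3.14, 3.14].

## Interface

Orientations are given as [roll, pitch, yaw] about the fixed x, y, z axes, in that order (R = Rz(yaw) Ry(pitch) Rx(roll)).
In Python, from plant import * gives the robot as it stands.
- The arm moves only by the tool jog_arm, never from a script. Its argument "increments" is one flat list of numbers, 4 for each row, row after row: the shift along the tool's x, y, z in m, then the turn about the tool's z in degrees. In form: [x, y, z, turn, x, y, z, turn, ...]. A call has 1 to 12 rows; each row shifts and turns the commanded pose from where the row before left it, along the tool's axes as they then stand; what a row does not reach is not made up. A row lasts 1/8 s, in which the tool goes at most 62.5 mm and 10.7 degrees, less where a joint would pass 70% of its speed; a pose out of reach is approached as far as the arm can. A call with a gripper value outside its range is refused whole. "grip" is the opening in per cent of the stroke, from 0 (shut) to 100 (fully open), set as the call begins (left out, the last holds). The fingers move at their own pace and stop on an object; "squeeze" is the grip in N (left out, the last holds). Time passes only in rows, so rows that do not move let the fingers close. It gives the time, the measured TCP pose, the force, the opening and the grip force at its end, in the units of the state.
- state(): the state, without advancing time (a new reading comes with each control period).
- grab_frame(name): name is "scene" or "side" or "wrist"; returns (picture, depth): 400x640x3 uint8, red, green, blue; 400x640 float32, m along the optical axis (not along the pixel's ray), 0 where there is no reading.
- camera_info(name): a dict with "intrinsics" (3x3 intrinsics, pixels), "dist" ([k1, k2, p1, p2, k3] as OpenCV has them; the pictures are not rectified), "xyz" and "attitude" of the camera in the world; the wrist camera has in their place "mount" (4x4, takes a point from camera to tool coordinates, whose origin is the TCP and whose axes are the flange's). Camera axes: x right, y up, looking along -z (the intrinsics and any distortion apply to the point x, -y, -z); pixel columns grow to the right and rows downward; lengths in m; the calibration is good to about 2 mm. A picture is of the moment at which its call begins: read the wrist's pose just before it. camera_info takes no time and is no camera call.
- finish_job(): hands the job in; it is judged then, once.
Trained networks look in the newest picture that a camera, given by its name, has taken for a name from the list of things; names that differ only in an ending like _2 or _b are one class to them, and where a whole thing is asked for, a point or a joint stands for the part that bears it (a point fixed in the world has none). Each returns a list of dicts, best first, with "score" (0 to 1); they miss things now and then, are a little off and sometimes report something else, mostly with a low value. They report only what shows in the picture. A call takes as long as a camera call.
- find_in(camera, thing): "position" ([x, y, z] in m, in the coordinates of the camera as it stood for that picture, good to about 4 mm: the middle of the surface that is visible of it).
- outline_of(camera, thing): "mask" (400x640 bool, what is visible of it).
- landmark_of(camera, thing): "position" ([x, y, z] in m, in the coordinates of the camera as it stood for that picture, good to about 4 mm: a listed point, or the origin of a listed thing).
The state is a dict: "time_s": time; "q": joint angles; "dq": joint speeds; "tau": joint torques, N m; "position": TCP position; "ee_rot": TCP orientation; "ft_force": force on the tool from outside, world axes, zero at the start; "torque": the same for the moment, N m; "grip_width": finger opening in m; "gripper_force": force on a finger pad.
Only numpy, scipy, OpenCV 4.12 (cv2) and the standard library are available. Lean on these libraries where they do the work, as an engineer would, in place of code of your own. Each camera call takes 0.05 s, during which the arm holds its last target. There are 200 camera calls.

## Task

One of the three bolts on the grey clamping fixture has worked loose and a colleague needs to get at the locking screw under its cap. First clear the bottle off the fixture and stand it upright on the bench; then tap the bolts from above until you find the one that sinks, and lift the hinged cap behind that bolt by its bar, to 45 degrees open or more, finishing while you still hold it open. Leave the other two caps shut, and do not disturb the ink pot, the brass weight and the dish.

Things in the scene. Friction and masses are not known exactly. Their poses are not given: they have to be found in the camera images.
- fixture: Fixed clamping fixture of grey-painted metal, a flat deck 210 mm (its x) by 320 mm (its y) and 35 mm high; its origin is on the bench surface (z = 0) under the middle bolt, the deck reaches from x = -100 to +110 mm; +x of its frame points away from the robot, +y to the robot's left (it is turned by up to about 0.25 rad). In a row along y, at y = +100, 0, -100 mm, x = 0, stand three like hex bolts; behind each (x = 28 to 88 mm) lies its own hinged steel cap.
- bolt_left (a joint): How far the left bolt (fixture y = 100 mm) has sunk, m: 0 at the start, up to 0.006. A loose bolt sinks 6 mm under a push of about 2 N and stays down; a tight one gives less than 1 mm. Exactly one of the three is loose, any one of them; they look alike.
- bolt_left_top (a point): Centre of the top of the left bolt's dark steel hex head, 19 mm wide; 53 mm above the bench (18 mm above the deck) before any tap. A round collar 29 mm wide and 6 mm high surrounds its foot.
- cap_left (a joint): Opening angle of the left bolt's cap, rad: 0 shut and flat, 1.5 at its stop. The hinge runs along the fixture's y axis at the cap's far edge; the bar rises and moves away from the robot as it opens. A weak spring (0.5 to 1.5 N at the bar) shuts it when let go.
- cap_left_bar (a point): Middle of the black T-bar on the left cap, the bar to lift it by: a round bar 12 mm thick and 36 mm long along the fixture's y axis, wider than the 30 mm wide cap, so that it can be pinched end to end and pivots between the fingers; at the start 67 mm above the bench, 35 mm behind the bolt. It lies 50 mm before and 24 mm above the hinge line when the cap is shut.
- cap_left_hinge (a point): Middle of the left cap's hinge line, 43 mm above the bench, 85 mm behind the bolt; its x, y and z axes turn with the cap.
- bolt_middle (a joint): How far the middle bolt (fixture y = 0 mm) has sunk, m: 0 at the start, up to 0.006. A loose bolt sinks 6 mm under a push of about 2 N and stays down; a tight one gives less than 1 mm. Exactly one of the three is loose, any one of them; they look alike.
- bolt_middle_top (a point): Centre of the top of the middle bolt's dark steel hex head, 19 mm wide; 53 mm above the bench (18 mm above the deck) before any tap. A round collar 29 mm wide and 6 mm high surrounds its foot.
- cap_middle (a joint): Opening angle of the middle bolt's cap, rad: 0 shut and flat, 1.5 at its stop. The hinge runs along the fixture's y axis at the cap's far edge; the bar rises and moves away from the robot as it opens. A weak spring (0.5 to 1.5 N at the bar) shuts it when let go.
- cap_middle_bar (a point): Middle of the black T-bar on the middle cap, the bar to lift it by: a round bar 12 mm thick and 36 mm long along the fixture's y axis, wider than the 30 mm wide cap, so that it can be pinched end to end and pivots between the fingers; at the start 67 mm above the bench, 35 mm behind the bolt. It lies 50 mm before and 24 mm above the hinge line when the cap is shut.
- cap_middle_hinge (a point): Middle of the middle cap's hinge line, 43 mm above the bench, 85 mm behind the bolt; its x, y and z axes turn with the cap.
- bolt_right (a joint): How far the right bolt (fixture y = -100 mm) has sunk, m: 0 at the start, up to 0.006. A loose bolt sinks 6 mm under a push of about 2 N and stays down; a tight one gives less than 1 mm. Exactly one of the three is loose, any one of them; they look alike.
- bolt_right_top (a point): Centre of the top of the right bolt's dark steel hex head, 19 mm wide; 53 mm above the bench (18 mm above the deck) before any tap. A round collar 29 mm wide and 6 mm high surrounds its foot.
- cap_right (a joint): Opening angle of the right bolt's cap, rad: 0 shut and flat, 1.5 at its stop. The hinge runs along the fixture's y axis at the cap's far edge; the bar rises and moves away from the robot as it opens. A weak spring (0.5 to 1.5 N at the bar) shuts it when let go.
- cap_right_bar (a point): Middle of the black T-bar on the right cap, the bar to lift it by: a round bar 12 mm thick and 36 mm long along the fixture's y axis, wider than the 30 mm wide cap, so that it can be pinched end to end and pivots between the fingers; at the start 67 mm above the bench, 35 mm behind the bolt. It lies 50 mm before and 24 mm above the hinge line when the cap is shut.
- cap_right_hinge (a point): Middle of the right cap's hinge line, 43 mm above the bench, 85 mm behind the bolt; its x, y and z axes turn with the cap.
- bottle: Tall brown bottle with a cream-coloured screw cap and label, 62 mm wide and 130 mm high, cap 46 mm wide and 23 mm high, 0.15 to 0.31 kg; origin at the centre of its underside, z up. At the start it stands on the fixture's deck, close in front of the bolts, in the way of the gripper.
- ink_pot: Bystander: teal-lidded ink pot, 56 mm wide, 51 mm high, on the bench to the left of the fixture; origin under its centre.
- weight: Bystander: brass check weight, 23 mm wide, 26 mm high, on the bench to the left of the fixture; origin under its centre.
- dish: Bystander: white evaporating dish, 85 x 90 mm, 31 mm high, on the bench to the right of the fixture; origin under its centre.

How it is judged:
By the outcome, as a careful person would: the job done as asked, in the order asked, and still so for the second after the job is handed in, while the arm keeps its last pose, push and grip.
It also fails if it takes over 62 s, if anything falls off the work surface, if the arm or the gripper's body presses on something with over 40 N, if the wrist force passes 120 N, or if a joint passes its speed limit or range.

## Working session

There is one attempt and no reset: what is moved stays moved. The work goes in short steps, Python scripts to look and compute and a tool call to move; the robot and the scene stay as the last step left them, time stands still between calls to the robot, and variables do not carry over. Pictures are saved under pics/ and viewed, at most 10 in all, crops included, and the job is handed in when it is done.

Besides the shell and the picture viewer there is one more tool, called after "Request:" by a JSON object that holds its "method" and its "body". jog_arm: Moves the arm, as the interface text tells. Its arguments: {"type":"object","properties":{"increments":{"type":"array","items":{"type":"number"}},"grip":{"type":"number"},"squeeze":{"type":"number"}},"required":["increments"]}

```bash
mkdir -p pics; ls; cat > h.py <<'E'
from plant import *
import numpy as np, cv2
from scipy.spatial.transform import Rotation as R
def cam_T(name):
    c=camera_info(name); T=np.eye(4)
    if name=="wrist":
        s=state(); W=np.eye(4); W[:3,:3]=R.from_euler('xyz',s["ee_rot"]).as_matrix(); W[:3,3]=s["position"]
        return W@np.array(c["mount"])
    T[:3,:3]=R.from_euler('xyz',c["attitude"]).as_matrix(); T[:3,3]=c["xyz"]; return T
def w(T,p): return (T[:3,:3]@np.array(p)+T[:3,3])
def snap(name,fn=None):
    T=cam_T(name); im,d=grab_frame(name)
    if fn: cv2.imwrite("pics/"+fn,im[:,:,::-1])
    return T,im,d
def look(name,things,f=landmark_of,T=None):
    T=cam_T(name) if T is None else T
    for t in things:
        for r in f(name,t)[:2]: print(name,t,np.round(w(T,r["position"]),4),round(r["score"],2))
E
python3 - <<'E'
from h import *
print(camera_info("scene")); print(camera_info("wrist")); print(state())
for n in("scene","side"):
    T,im,d=snap(n,n+"0.png")
    look(n,["bolt_left_top","bolt_middle_top","bolt_right_top","cap_left_bar","cap_middle_bar","cap_right_bar","fixture","bottle","ink_pot","weight","dish"],T=T)
print(state()["time_s"])
E
```

```text
pics
{'intrinsics': array([[394.22261223,   0.        , 319.41023389],
       [  0.        , 394.22261223, 204.93009138],
       [  0.        ,   0.        ,   1.        ]]), 'dist': array([-0.09215326,  0.        ,  0.        ,  0.        ,  0.        ]), 'xyz': array([0.27561135, 0.66897549, 0.8884285 ]), 'attitude': array([ 0.69385028,  0.01807018, -2.7008596 ])}
{'intrinsics': array([[359.24183757,   0.        , 324.05539293],
       [  0.        , 359.24183757, 198.24858843],
       [  0.        ,   0.        ,   1.        ]]), 'dist': array([-0.01805801,  0.        ,  0.        ,  0.        ,  0.        ]), 'mount': array([[-3.96634959e-04,  9.64953140e-01,  2.62421949e-01,
         6.89550067e-02],
       [ 9.99999912e-01,  4.17764808e-04, -2.47255936e-05,
         7.66670405e-04],
       [-1.33489694e-04,  2.62421917e-01, -9.64953222e-01,
        -1.67647101e-01],
       [ 0.00000000e+00,  0.00000000e+00,  0.00000000e+00,
         1.00000000e+00]])}
{'time_s': 0.0, 'q': array([-1.33430344e+00,  3.81201281e-01,  1.29822788e+00, -2.91172365e-05,
        1.46360835e+00, -2.15310
[... 854 characters left out ...]
 [ 0.575  -0.0028  0.003 ] 0.74
scene bottle [0.5253 0.0478 0.0378] 0.71
scene ink_pot [0.5085 0.3798 0.003 ] 0.94
scene weight [ 0.6104  0.3652 -0.0048] 0.48
scene dish [ 0.5547 -0.3287  0.0016] 0.93
side bolt_left_top [0.5981 0.0933 0.0499] 0.4
side bolt_middle_top [ 0.5737 -0.0049  0.0011] 0.3
side bolt_right_top [0.6303 0.0842 0.0619] 0.72
side cap_left_bar [0.6286 0.079  0.0638] 0.55
side cap_middle_bar [ 0.6053 -0.0171  0.07  ] 0.44
side fixture [ 0.5737 -0.0035  0.0019] 0.6
side bottle [0.5236 0.0468 0.0353] 0.98
side bottle [ 0.5571 -0.3268  0.0007] 0.69
side ink_pot [ 0.5074  0.3805 -0.0041] 0.57
side weight [ 0.6059  0.3677 -0.0023] 0.57
side dish [ 0.5547 -0.3307 -0.0012] 0.75
1.2
```

View pics/scene0.png

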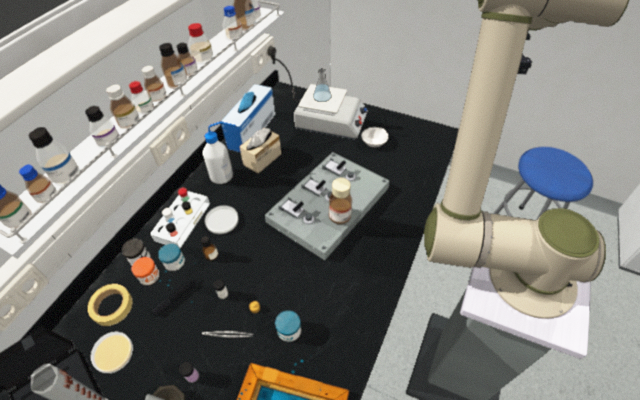

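View pics/side0.png

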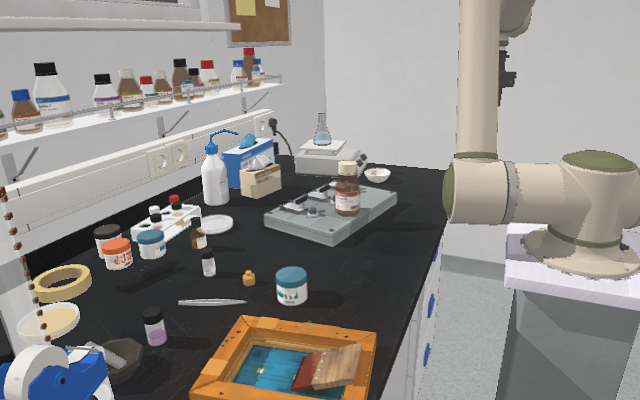

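Both views show the fixture with the bottle in front of the gap between the left and middle bolts (scene: bottle about (340,205), bars about (292,208), (315,185), (337,163)). The bench between the fixture and the ink pot (scene about (300,270)) is free. The networks give a fixture yaw of about -0.23, and the heights agree with the given sizes.

Request:
{"method": "jog_arm", "body": {"increments": [0,0,0,9.8,0,0,0,9.8,0,0,0,9.8,0,0,0,9.8,0.0128,-0.0494,0,0,0.0128,-0.0494,0,0,0.0128,-0.0494,0,0,0.0128,-0.0494,0,0,0.0128,-0.0494,0,0,0.0128,-0.0494,0,0,0.0128,-0.0494,0,0,0.0128,-0.0494,0,0], "grip": 100, "squeeze": 20}}

```text
time_s: 2.7
position: [0.4314, -0.1323, 0.2167]
ee_rot: [3.141, -0.001, -0.233]
ft_force: [0.5, -0.5, -0.4]
grip_width: 0.0879
gripper_force: 0.0
```

```bash
python3 - <<'E'
from h import *
s=state(); print(s["time_s"],s["position"],s["ee_rot"],np.abs(s["dq"]).max(),s["ft_force"])
T,im,d=snap("wrist","w1.png")
look("wrist",["bolt_left_top","bolt_middle_top","bolt_right_top","cap_left_bar","cap_middle_bar","cap_right_bar","cap_left_hinge","cap_middle_hinge","cap_right_hinge","fixture","bottle"],T=T)
E
```

```text
2.7 [ 0.4313748  -0.13229073  0.2166522 ] [ 3.14139219e+00 -5.52728214e-04 -2.32505822e-01] 0.9366419266488873 [ 0.47876585 -0.50528411 -0.4294396 ]
wrist bolt_left_top [0.5978 0.0881 0.0519] 0.86
wrist bolt_middle_top [ 0.5797 -0.0054  0.0501] 0.68
wrist bolt_right_top [ 0.5608 -0.1042  0.0539] 0.94
wrist cap_left_bar [0.6292 0.0837 0.0685] 0.8
wrist fixture [ 5.728e-01 -7.800e-03  4.000e-04] 0.98
wrist bottle [0.5291 0.0428 0.037 ] 0.89
```

View pics/w1.png

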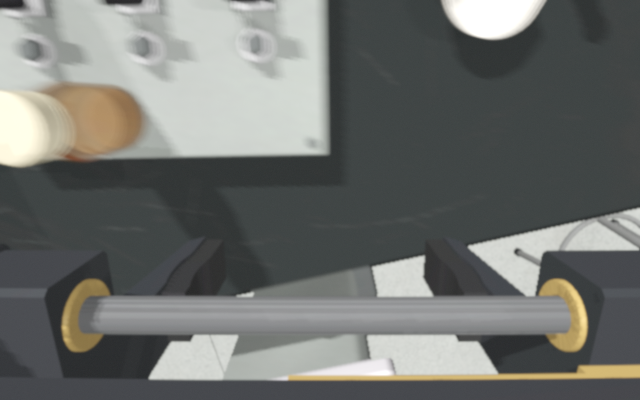

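The wrist view shows the bolts near (38,50), (146,47) and (256,44), and the bottle near (60,125). The fixture's front edge is almost level in the image, so the yaw is right. The arm was still settling, so I'll re-read the state before the next move.

```bash
cat >> h.py <<'E'
def rel(x,y):
    s=state(); M=R.from_euler('xyz',s["ee_rot"]).as_matrix(); p=s["position"]
    print("t",round(s["time_s"],2),"pos",np.round(p,4),"rot",np.round(s["ee_rot"],4),"to",(x,y),"->tool",np.round(M.T@np.array([x-p[0],y-p[1],0]),4))
E
python3 - <<'E'
from h import *
T,im,d=snap("wrist")
look("wrist",["bolt_left_top","bolt_middle_top","bolt_right_top","cap_left_bar","fixture","bottle"],T=T)
rel(.526,.046)
E
```

```text
wrist bolt_left_top [0.5996 0.0917 0.0495] 0.75
wrist bolt_middle_top [ 0.5796 -0.0069  0.0508] 0.76
wrist bolt_right_top [ 0.5608 -0.1026  0.0559] 0.74
wrist bolt_right_top [0.6332 0.0813 0.0678] 0.24
wrist cap_left_bar [0.6281 0.0838 0.0702] 0.74
wrist fixture [ 5.781e-01 -4.400e-03  3.000e-04] 0.74
wrist bottle [0.528  0.0454 0.0358] 0.88
t 3.65 pos [ 0.4308 -0.1338  0.2164] rot [-3.1416  0.     -0.2324] to (0.526, 0.046) ->tool [ 0.0513 -0.1969  0.    ]
```

Request:
{"method": "jog_arm", "body": {"increments": [0.0128,-0.0492,0,0,0.0128,-0.0492,0,0,0.0128,-0.0492,0,0,0.0129,-0.0493,0,0,0,0,0,0,0,0,0.02,0,0,0,0.02,0,0,0,0.02,0,0,0,0.016,0,0,0,0,0]}}

```text
time_s: 4.9
position: [0.5253, 0.0453, 0.1397]
ee_rot: [3.141, 0.002, -0.233]
ft_force: [-0.2, 0.6, 0.6]
grip_width: 0.088
gripper_force: 0.0
```

Request:
{"method": "jog_arm", "body": {"increments": [0,0,0,0,0,0,0,0,0,0,0,0,0,0,0,0,0,0,0,0,0,0,0,0], "grip": 0, "squeeze": 20}}

```text
time_s: 5.65
position: [0.5275, 0.0453, 0.1425]
ee_rot: [3.141, -0.005, -0.232]
ft_force: [-1.9, -4.3, 17.4]
grip_width: 0.0301
gripper_force: 9.2
```

```bash
python3 - <<'E'
from h import *
T,im,d=snap("side","s2.png"); 
cv2.imwrite("pics/s2c.png",cv2.resize(im[60:260,220:440,::-1],None,fx=3,fy=3,interpolation=cv2.INTER_CUBIC)[:600])
look("side",["bottle"],T=T)
T,im,d=snap("scene"); look("scene",["bottle"],T=T)
s=state();print(s["position"],s["ee_rot"],s["ft_force"],s["torque"],s["grip_width"],s["gripper_force"])
E
```

```text
side bottle [0.5227 0.0467 0.0377] 0.83
scene bottle [0.5256 0.048  0.0384] 0.57
[0.52836544 0.0445897  0.14411331] [ 3.14002299 -0.00889242 -0.23240832] [-2.42251114 -5.57178643 28.68994594] [-0.94628016  0.42640043 -0.08118766] 0.013879499971773068 15.830098170263227
```

View pics/s2c.png

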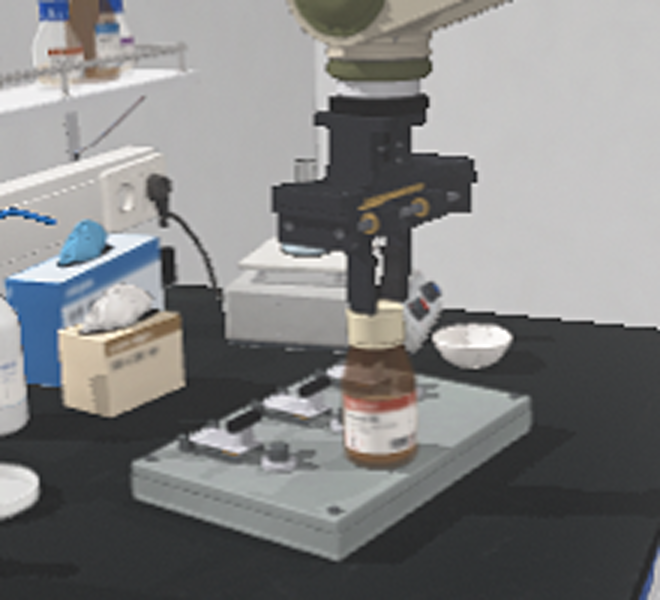

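The crop shows the fingertips on or above the cream cap (about (375,305)) and not round it, with about 28 N upward on the tool. I'll open and lift, then measure the cap in depth.

Request:
{"method": "jog_arm", "body": {"increments": [0,0,-0.005,0,0,0,0,0,0,0,0,0,0,0,0,0,0,0,0,0,0,0,-0.03,0,0,0,-0.03,0,0,0,0,0,0,0,0,0], "grip": 100}}

```text
time_s: 6.98
position: [0.5256, 0.0461, 0.2044]
ee_rot: [3.141, 0.002, -0.232]
ft_force: [1.0, -0.1, 0.0]
grip_width: 0.088
gripper_force: 0.0
```

```bash
cat >> h.py <<'E'
def cloud(name,T,d,mask):
    c=camera_info(name); v,u=np.nonzero(mask&(d>0)); z=d[v,u]
    n=cv2.undistortPoints(np.c_[u,v].astype(np.float64)[:,None],c["intrinsics"],c["dist"])[:,0]
    return (T[:3,:3]@np.c_[n[:,0]*z,-n[:,1]*z,-z].T).T+T[:3,3]
E
python3 - <<'E'
from h import *
s=state();print(s["time_s"],s["position"],s["ft_force"],s["grip_width"])
for n in("side","scene"):
    T,im,d=snap(n,n+"3.png"); m=outline_of(n,"bottle")[0]["mask"].astype(bool)
    P=cloud(n,T,d,m); print(n,m.sum())
    for a in np.arange(.03,.19,.01):
        q=P[(P[:,2]>a)&(P[:,2]<=a+.01)]
        if len(q)>3: print(round(a,3),len(q),"x",np.round(np.percentile(q[:,0],[3,97]),3),"y",np.round(np.percentile(q[:,1],[3,97]),3))
E
```

```text
6.975 [0.52557294 0.04606263 0.20444229] [ 1.02261781 -0.1011959   0.01385292] 0.0879541415303146
side 1289
0.03 41 x [0.495 0.618] y [-0.309  0.075]
0.04 103 x [0.495 0.618] y [-0.295  0.078]
0.05 96 x [0.494 0.587] y [-0.053  0.077]
0.06 101 x [0.494 0.553] y [0.038 0.079]
0.07 97 x [0.494 0.551] y [0.047 0.078]
0.08 103 x [0.494 0.551] y [0.045 0.078]
0.09 101 x [0.493 0.552] y [0.043 0.078]
0.1 110 x [0.494 0.547] y [0.047 0.077]
0.11 107 x [0.497 0.546] y [0.045 0.075]
0.12 92 x [0.5   0.545] y [0.044 0.071]
0.13 78 x [0.502 0.541] y [0.042 0.069]
0.14 76 x [0.501 0.541] y [0.045 0.069]
0.15 80 x [0.502 0.541] y [0.042 0.069]
0.16 95 x [0.503 0.539] y [0.028 0.067]
scene 892
0.03 5 x [0.502 0.521] y [-0.03   0.073]
0.04 43 x [0.495 0.542] y [0.047 0.077]
0.05 44 x [0.495 0.546] y [0.049 0.078]
0.06 53 x [0.495 0.545] y [0.048 0.077]
0.07 52 x [0.494 0.548] y [0.044 0.078]
0.08 61 x [0.495 0.548] y [0.049 0.076]
0.09 55 x [0.495 0.545] y [0.046 0.077]
0.1 78 x [0.495 0.55 ] y [0.036 0.076]
0.11 85 x [0.497 0.547] y [0.037 0.074]
0.12 76 x [0.5   0.545] y [0.04 0.07]
0.13 54 x [0.503 0.544] y [0.044 0.068]
0.14 45 x [0.502 0.543] y [0.048 0.067]
0.15 43 x [0.502 0.536] y [0.046 0.068]
0.16 196 x [0.505 0.542] y [0.027 0.066]
```

```bash
python3 - <<'E'
from h import *
p=state()["position"]; M=R.from_euler('xyz',state()["ee_rot"]).as_matrix()
for n in("side","scene"):
    T,im,d=snap(n)
    P=cloud(n,T,d,np.ones_like(d,bool)); L=(P-p)@M
    q=L[(np.abs(L[:,0])<.05)&(np.abs(L[:,1])<.11)&(L[:,2]<.036)&(L[:,2]>-.13)]
    print(n,len(q))
    for a in np.arange(-.13,.035,.01):
        r=q[(q[:,2]>a)&(q[:,2]<=a+.01)]
        if len(r)>2: print(round(a,3),len(r),"x",np.round(np.percentile(r[:,0],[3,97]),3),"y",np.round(np.percentile(r[:,1],[3,30,70,97]),3))
    print("tip z", np.sort(q[:,2])[-10:])
im=cv2.imread("pics/side3.png"); cv2.imwrite("pics/side3c.png",cv2.resize(im[60:260,220:440],None,fx=3,fy=3,interpolation=cv2.INTER_CUBIC))
E
```

```text
side 1946
-0.13 432 x [-0.035  0.025] y [-0.095 -0.088  0.009  0.083]
-0.12 281 x [-0.036  0.028] y [-0.094 -0.091  0.051  0.081]
-0.11 329 x [-0.036  0.026] y [-0.088 -0.085  0.049  0.076]
-0.1 276 x [-0.036  0.03 ] y [-0.088 -0.085  0.034  0.074]
-0.09 109 x [-0.034  0.028] y [-0.087 -0.085  0.051  0.078]
-0.08 85 x [-0.012  0.008] y [-0.064 -0.062  0.051  0.056]
-0.07 96 x [-0.012  0.008] y [-0.064 -0.06   0.045  0.055]
-0.06 90 x [-0.012  0.008] y [-0.062 -0.06   0.045  0.056]
-0.05 89 x [-0.012  0.007] y [-0.061 -0.059  0.045  0.057]
-0.04 90 x [-0.012  0.009] y [-0.06  -0.058  0.044  0.054]
-0.03 69 x [-0.012  0.01 ] y [-0.059 -0.056  0.045  0.052]
tip z [-0.02256276 -0.02252191 -0.02236302 -0.02212632 -0.02180263 -0.02161307
 -0.02160469 -0.02155772 -0.02122675 -0.02105865]
scene 1623
-0.13 744 x [-0.034  0.028] y [-0.095 -0.08  -0.035  0.076]
-0.12 159 x [-0.035  0.026] y [-0.094 -0.092  0.011  0.082]
-0.11 291 x [-0.035  0.02 ] y [-0.087 -0.038  0.05   0.077]
-0.1 171 x [-0.036  0.027] y [-0.087 -0.086  0.017  0.076]
-0.09 32 x [-0.034  0.03 ] y [-0.087 -0.086  0.05   0.078]
-0.08 7 x [-0.004  0.004] y [0.049 0.05  0.051 0.052]
-0.07 29 x [-0.012  0.008] y [0.042 0.046 0.051 0.059]
-0.06 34 x [-0.012  0.009] y [-0.062 -0.06   0.046  0.055]
-0.05 59 x [-0.011  0.008] y [-0.061 -0.058  0.044  0.056]
-0.04 60 x [-0.012  0.007] y [-0.06  -0.058  0.043  0.053]
-0.03 37 x [-0.012  0.007] y [-0.058  0.024  0.043  0.052]
tip z [-0.02362101 -0.02360269 -0.02347938 -0.02316736 -0.0230418  -0.02247239
 -0.02221396 -0.02200551 -0.02178323 -0.02001315]
```

View pics/side3c.png

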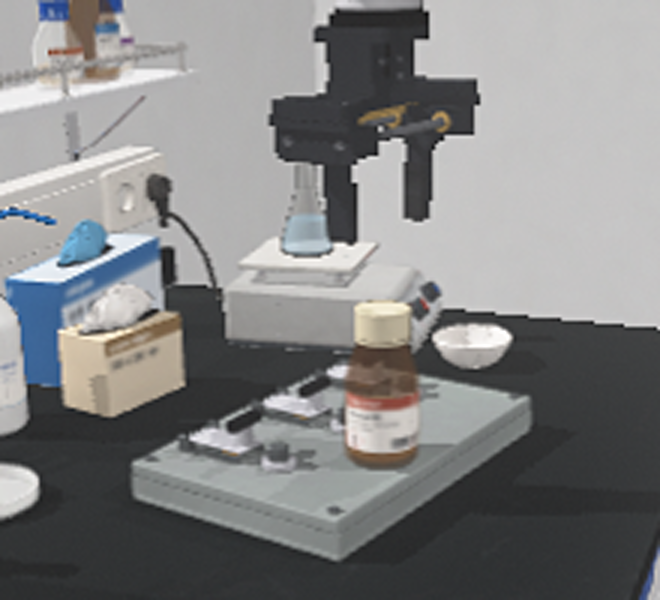

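The depth data shows the real fingertips end about 22 mm short of the reported TCP. Both cameras agree, and the gripper body is shifted by the same amount. The bottle is undisturbed, with its cap top at 0.165. From here on I command 22 mm deeper.

Request:
{"method": "jog_arm", "body": {"increments": [0,0,0.02,0,0,0,0.02,0,0,0,0.02,0,0,0,0.016,0,0,0,0.01,0,0,0,0,0]}}

```text
time_s: 8.02
position: [0.5258, 0.046, 0.119]
ee_rot: [3.141, 0.001, -0.232]
ft_force: [0.5, 1.1, 0.1]
grip_width: 0.0881
gripper_force: 0.0
```

Request:
{"method": "jog_arm", "body": {"increments": [0,0,0,0,0,0,0,0,0,0,0,0,0,0,0,0,0,0,0,0], "grip": 0, "squeeze": 20}}

```text
time_s: 8.65
position: [0.5261, 0.0459, 0.1196]
ee_rot: [3.141, -0.0, -0.232]
ft_force: [-0.9, -1.0, 0.4]
grip_width: 0.0452
gripper_force: 20.0
```

Request:
{"method": "jog_arm", "body": {"increments": [0,0,-0.01,0,0,0,-0.02,0,0,0,-0.02,0,0,0,-0.01,0,-0.0077,-0.0302,0,0,-0.0077,-0.0302,0,0,-0.0077,-0.0302,0,0,-0.0077,-0.0302,0,0,-0.0077,-0.0302,0,0,-0.0077,-0.0302,0,0,-0.0077,-0.0302,0,0,0,0,0,0]}}

```text
time_s: 10.15
position: [0.5217, 0.2657, 0.179]
ee_rot: [3.141, 0.001, -0.23]
ft_force: [-0.9, -0.4, -3.6]
grip_width: 0.0445
gripper_force: 20.0
```

```bash
python3 - <<'E'
from h import *
s=state();print(s["time_s"],s["position"],s["ft_force"],s["grip_width"],s["gripper_force"])
T,im,d=snap("side","s4.png"); look("side",["bottle"],T=T)
T,im,d=snap("scene"); look("scene",["bottle"],T=T)
E
```

```text
10.15 [0.52169751 0.26570426 0.17896498] [-0.89766204 -0.38554042 -3.57389951] 0.04450480496729055 19.974494821690314
side bottle [0.5167 0.2695 0.0951] 0.84
scene bottle [0.5199 0.2656 0.0966] 0.83
```

View pics/s4.png

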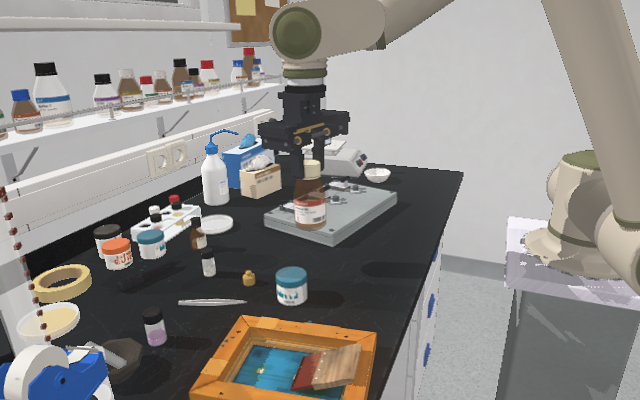

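The bottle hangs upright in the grip at about (310,200), over free bench between the fixture and the ink pot, with its underside about 0.095 up. Now I'll lower it.

Request:
{"method": "jog_arm", "body": {"increments": [0,0,0.02,0,0,0,0.025,0,0,0,0.025,0,0,0,0.016,0,0,0,0.004,0,0,0,0.002,0,0,0,0.001,0,0,0,0.001,0,0,0,0.001,0,0,0,0,0]}}

```text
time_s: 11.6
position: [0.5224, 0.2642, 0.0846]
ee_rot: [-3.141, -0.0, -0.232]
ft_force: [0.6, -0.8, -1.1]
grip_width: 0.045
gripper_force: 20.0
```

Request:
{"method": "jog_arm", "body": {"increments": [0,0,0.001,0,0,0,0,0,0,0,0,0,0,0,0,0,0,0,0,0,0,0,0,0,0,0,-0.03,0,0,0,-0.05,0,0,0,-0.03,0,0.0062,0.042,0,0,0.0062,0.042,0,0,0.0062,0.042,0,0], "grip": 100}}

```text
time_s: 13.1
position: [0.5111, 0.136, 0.1935]
ee_rot: [-3.142, -0.0, -0.232]
ft_force: [1.2, -0.8, -0.1]
grip_width: 0.0879
gripper_force: 0.0
```

Request:
{"method": "jog_arm", "body": {"increments": [0.0062,0.042,0,0,0.0062,0.042,0,0,0.0062,0.042,0,0,0,0,0,0,0,0,0,0,0,0,0,0], "grip": 0}}

```text
time_s: 13.85
position: [0.5004, 0.0113, 0.1934]
ee_rot: [-3.141, 0.0, -0.231]
ft_force: [0.1, -0.1, -0.9]
grip_width: 0.0303
gripper_force: 0.0
```

```bash
python3 - <<'E'
from h import *
s=state();print(s["time_s"],s["position"],s["ee_rot"],s["ft_force"],s["grip_width"])
T,im,d=snap("wrist","w5.png")
look("wrist",["bolt_left_top","bolt_middle_top","bolt_right_top","cap_left_bar","cap_middle_bar","cap_right_bar","fixture"],T=T)
P=cloud("wrist",T,d,np.ones_like(d,bool))
q=P[(P[:,2]>.03)&(P[:,2]<.04)&(P[:,0]>.4)&(P[:,0]<.75)&(abs(P[:,1])<.25)]
r=cv2.minAreaRect((q[:,:2]*1000).astype(np.float32)); print("deck",len(q),r,q[:,2].mean())
e=[]
for y in np.arange(-.10,.12,.01):
    k=q[abs(q[:,1]-y)<.004]
    if len(k)>20: e.append((y,np.percentile(k[:,0],0.5)))
e=np.array(e); print(np.round(e,4).tolist(),np.polyfit(e[:,0],e[:,1],1))
# black bars
for lo,hi in((.048,.058),(.062,.078)):
    k=P[(P[:,2]>lo)&(P[:,2]<hi)&(P[:,0]>.53)&(P[:,0]<.68)&(abs(P[:,1])<.15)]
    for y0 in(.09,-.008,-.105):
        b=k[abs(k[:,1]-y0)<.04]
        if len(b): print(lo,y0,len(b),np.round(b.mean(0),4),np.round(b.min(0),4),np.round(b.max(0),4))
T,im,d=snap("side"); look("side",["bottle"],T=T)
T,im,d=snap("scene"); look("scene",["bottle"],T=T)
E
```

```text
13.85 [0.50044103 0.01128144 0.19343975] [-3.14143261e+00  5.43829336e-05 -2.31012573e-01] [ 0.07622466 -0.11419324 -0.9311472 ] 0.030255479937441748
wrist bolt_left_top [ 0.6154 -0.0126  0.067 ] 0.67
wrist bolt_left_top [0.5991 0.0885 0.0536] 0.58
wrist bolt_middle_top [ 0.5809 -0.0078  0.052 ] 0.93
wrist bolt_right_top [ 0.5605 -0.1042  0.0565] 0.9
wrist cap_left_bar [0.6297 0.0816 0.072 ] 0.73
wrist cap_middle_bar [ 0.6149 -0.0087  0.0641] 0.86
wrist cap_right_bar [ 0.5922 -0.1135  0.0661] 0.61
wrist cap_right_bar [0.5239 0.2606 0.001 ] 0.38
wrist fixture [ 0.5759 -0.0053 -0.0006] 0.78
deck 62068 ((570.5773315429688, 37.533599853515625), (415.6657409667969, 200.04376220703125), 82.85159301757812) 0.034419033102371675
[[-0.1, 0.4574], [-0.09, 0.4599], [-0.08, 0.4615], [-0.07, 0.4637], [-0.06, 0.4659], [-0.05, 0.4684], [-0.04, 0.4706], [-0.03, 0.473], [-0.02, 0.4747], [-0.01, 0.4763], [-0.0, 0.479], [0.01, 0.4816], [0.02, 0.4838], [0.03, 0.4863], [0.04, 0.4884], [0.05, 0.4896], [0.06, 0.4921], [0.07, 0.4942], [0.08, 0.4966], [0.09, 0.4989], [0.1, 0.5014], [0.11, 0.5035]] [0.21888671 0.47921668]
0.048 0.09 400 [0.6032 0.0895 0.0517] [0.5912 0.0656 0.048 ] [0.6661 0.0998 0.0544]
0.048 -0.008 375 [ 0.5809 -0.0074  0.052 ] [ 0.5697 -0.026   0.048 ] [0.6429 0.0016 0.0544]
0.048 -0.105 391 [ 0.5592 -0.1037  0.0518] [ 0.5484 -0.1294  0.048 ] [ 0.6209 -0.0953  0.055 ]
0.062 0.09 829 [0.6332 0.0826 0.0707] [0.6254 0.0653 0.0621] [0.6429 0.1015 0.0749]
0.062 -0.008 800 [ 0.6125 -0.0139  0.0708] [ 0.604  -0.0318  0.0654] [0.6215 0.004  0.074 ]
0.062 -0.105 850 [ 0.5909 -0.1102  0.0706] [ 0.582  -0.1293  0.0626] [ 0.6002 -0.0929  0.0745]
side bottle [5.199e-01 2.643e-01 2.000e-04] 0.7
scene bottle [0.5198 0.2655 0.0026] 0.85
```

View pics/w5.png

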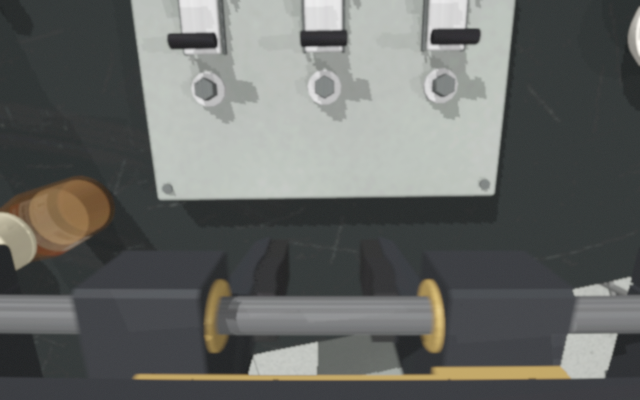

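The bottle stands on the bench at (0.520,0.265), z about 0. The wrist view shows the bolts at (207,89), (324,87) and (441,86), and the bars at (192,40), (324,38) and (455,36). Deck edge and bars give a yaw of -0.2155; bolts L (.5995,.0900), M (.5785,-.0066), R (.557,-.103).

Next I'll approach the left bolt.

Request:
{"method": "jog_arm", "body": {"increments": [0,0,0,-0.9,0.0267,-0.0327,0,0,0.0267,-0.0327,0,0,0.0267,-0.0327,0,0,0,0,0.03,0,0,0,0.04,0,0,0,0.04,0,0,0,0.03,0,0,0,0.012,0,0,0,0,0,0,0,0,0]}}

```text
time_s: 15.82
position: [0.6005, 0.0889, 0.0428]
ee_rot: [-3.141, -0.002, -0.217]
ft_force: [-0.1, -0.3, 0.2]
grip_width: 0.0002
gripper_force: 0.0
```

```bash
python3 - <<'E'
from h import *
rel(.5995,.09); s=state(); print(s["ft_force"],s["grip_width"])
E
```

```text
t 15.82 pos [0.6005 0.0889 0.0428] rot [-3.1412e+00 -2.3000e-03 -2.1660e-01] to (0.5995, 0.09) ->tool [-0.0012 -0.0009 -0.    ]
[-0.14382564 -0.28220567  0.20596784] 0.00024058599038260964
```

Request:
{"method": "jog_arm", "body": {"increments": [-0.001,-0.001,0.004,0,0,0,0.004,0,0,0,0,0]}}

```text
time_s: 16.2
position: [0.5988, 0.0902, 0.0332]
ee_rot: [3.142, 0.0, -0.217]
ft_force: [-0.1, -0.2, -0.7]
grip_width: 0.0006
gripper_force: 0.0
```

Request:
{"method": "jog_arm", "body": {"increments": [0,0,0.001,0,0,0,0.001,0,0,0,0,0]}}

```text
time_s: 16.58
position: [0.599, 0.0901, 0.0314]
ee_rot: [-3.142, 0.0, -0.217]
ft_force: [0.4, 0.3, 0.4]
grip_width: 0.0008
gripper_force: 0.0
```

Request:
{"method": "jog_arm", "body": {"increments": [0,0,0.001,0,0,0,0,0]}}

```text
time_s: 16.82
position: [0.5991, 0.0901, 0.0305]
ee_rot: [-3.142, -0.0, -0.217]
ft_force: [0.6, 1.4, 0.6]
grip_width: 0.0005
gripper_force: 0.3
```

Request:
{"method": "jog_arm", "body": {"increments": [0,0,0.001,0,0,0,0,0]}}

```text
time_s: 17.08
position: [0.5991, 0.0901, 0.0294]
ee_rot: [-3.142, -0.0, -0.217]
ft_force: [0.3, -0.6, 0.4]
grip_width: 0.0005
gripper_force: 0.4
```

Request:
{"method": "jog_arm", "body": {"increments": [0,0,0.001,0,0,0,0,0]}}

```text
time_s: 17.32
position: [0.5991, 0.0901, 0.0284]
ee_rot: [-3.142, -0.0, -0.217]
ft_force: [0.2, 0.2, 0.2]
grip_width: 0.0004
gripper_force: 0.3
```

Request:
{"method": "jog_arm", "body": {"increments": [0,0,0.001,0,0,0,0,0]}}

```text
time_s: 17.58
position: [0.599, 0.0901, 0.0274]
ee_rot: [-3.142, -0.0, -0.217]
ft_force: [0.5, -0.4, 1.1]
grip_width: 0.0001
gripper_force: 0.3
```

Request:
{"method": "jog_arm", "body": {"increments": [0,0,0.001,0,0,0,0,0]}}

```text
time_s: 17.82
position: [0.599, 0.0901, 0.0264]
ee_rot: [3.142, 0.0, -0.217]
ft_force: [0.9, 0.8, 0.6]
grip_width: 0.0004
gripper_force: 0.3
```

Request:
{"method": "jog_arm", "body": {"increments": [0,0,0.001,0,0,0,0,0]}}

```text
time_s: 18.08
position: [0.599, 0.0901, 0.0253]
ee_rot: [3.142, 0.0, -0.217]
ft_force: [-0.2, -0.5, -0.0]
grip_width: 0.0004
gripper_force: 0.3
```

Request:
{"method": "jog_arm", "body": {"increments": [0,0,0.001,0,0,0,0,0]}}

```text
time_s: 18.32
position: [0.5991, 0.0901, 0.0251]
ee_rot: [-3.142, -0.001, -0.217]
ft_force: [-1.0, -0.3, 6.9]
grip_width: 0.0008
gripper_force: 3.4
```

Request:
{"method": "jog_arm", "body": {"increments": [0,0,-0.03,0,0,0,-0.05,0,0,0,-0.05,0,-0.0267,0.0327,0,0,-0.0267,0.0327,0,0,-0.0267,0.0327,0,0,0,0,0,0,0,0,0,0]}}

```text
time_s: 19.32
position: [0.5002, 0.0116, 0.1546]
ee_rot: [-3.141, -0.0, -0.217]
ft_force: [0.7, -0.3, -0.2]
grip_width: 0.0006
gripper_force: 0.0
```

```bash
cat > bolts.py <<'E'
from h import *
T,im,d=snap("wrist")
P=cloud("wrist",T,d,np.ones_like(d,bool))
for n,x,y in(("L",.5995,.09),("M",.5785,-.0066),("R",.557,-.103)):
    h=np.hypot(P[:,0]-x,P[:,1]-y); k=P[h<.018]
    top=k[k[:,2]>.0445]; dk=P[(h>.02)&(h<.035)&(P[:,2]<.04)]
    print(n,len(top),"median top z",np.round(np.median(top[:,2]),4),"xy",np.round(top.mean(0)[:2],4),"deck",np.round(np.median(dk[:,2]),4))
E
python3 - <<'E'
import bolts
from h import *
rel(.5785,-.0066)
E
```

```text
L 431 median top z 0.0463 xy [0.6003 0.0905] deck 0.0344
M 466 median top z 0.0523 xy [ 0.5787 -0.0069] deck 0.0344
R 535 median top z 0.0521 xy [ 0.5577 -0.1029] deck 0.0344
t 19.38 pos [0.5003 0.0119 0.1544] rot [-3.1414e+00 -4.0000e-04 -2.1630e-01] to (0.5785, -0.0066) ->tool [0.0803 0.0012 0.    ]
```

Depth confirms the left bolt has sunk 6 mm (0.0463, against 0.0522 for the other two), so the left cap is the one to lift. Next I'll put open fingers over the ends of its bar at (.634,.083).

Request:
{"method": "jog_arm", "body": {"increments": [0.029,-0.0245,0,0,0.029,-0.0245,0,0,0.029,-0.0245,0,0,0.029,-0.0245,0,0,0,0,0,0,0,0,0,0,0,0,0.03,0,0,0,0.03,0,0,0,0.01,0,0,0,0,0,0,0,0,0], "grip": 75, "squeeze": 15}}

```text
time_s: 20.75
position: [0.6346, 0.0822, 0.0858]
ee_rot: [-3.141, -0.002, -0.217]
ft_force: [-0.0, -0.4, 0.7]
grip_width: 0.0662
gripper_force: 0.0
```

```bash
python3 - <<'E'
from h import *
s=state(); print(s["grip_width"],s["ft_force"])
rel(.634,.0828)
T,im,d=snap("wrist","w6.png"); look("wrist",["cap_left_bar","cap_middle_bar","cap_left_hinge"],T=T)
E
```

```text
0.06615553162899028 [-0.0055675  -0.39309193  0.73562359]
t 20.75 pos [0.6346 0.0822 0.0858] rot [-3.1413e+00 -2.2000e-03 -2.1670e-01] to (0.634, 0.0828) ->tool [-0.0007 -0.0005 -0.    ]
wrist cap_left_bar [0.6297 0.0817 0.0673] 0.86
wrist cap_middle_bar [ 0.6146 -0.0114  0.0658] 0.96
wrist cap_middle_bar [0.6839 0.07   0.0402] 0.33
wrist cap_left_hinge [0.6839 0.0727 0.0429] 0.75
```

View pics/w6.png

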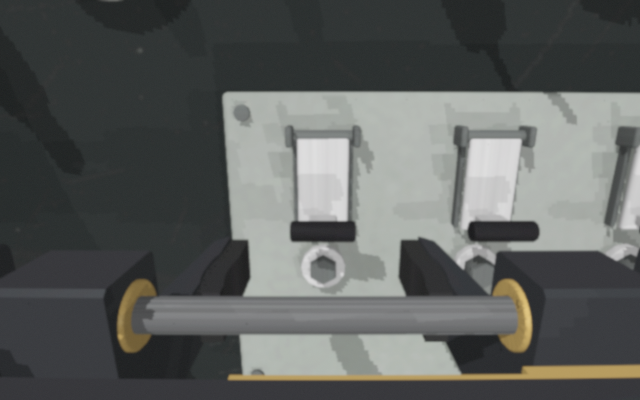

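The left bar at (323,231) is centred between the fingers (inner edges about 247 and 402), and the neighbouring caps are clear. Now I'll go down and pinch it.

Request:
{"method": "jog_arm", "body": {"increments": [0,0,0.02,0,0,0,0.02,0,0,0,0.014,0,0,0,0.004,0,0,0,0,0]}}

```text
time_s: 21.58
position: [0.6343, 0.0823, 0.0268]
ee_rot: [-3.142, -0.0, -0.217]
ft_force: [-0.3, 0.2, 0.4]
grip_width: 0.0663
gripper_force: 0.0
```

Request:
{"method": "jog_arm", "body": {"increments": [0,0,0,0,0,0,0,0,0,0,0,0,0,0,0,0,0,0,0,0], "grip": 0, "squeeze": 15}}

```text
time_s: 22.2
position: [0.6342, 0.083, 0.0266]
ee_rot: [-3.141, -0.0, -0.216]
ft_force: [-0.0, 5.1, 0.8]
grip_width: 0.0353
gripper_force: 15.0
```

Request:
{"method": "jog_arm", "body": {"increments": [0,-0.0006,0,0,0.0025,0,-0.0046,0,0.0029,0,-0.0044,0,0.0033,0,-0.0041,0,0.0037,0,-0.0037,0,0.004,0,-0.0034,0,0.0043,0,-0.003,0,0,0,0,0], "squeeze": 20}}

```text
time_s: 23.2
position: [0.6544, 0.0786, 0.05]
ee_rot: [-3.141, 0.0, -0.217]
ft_force: [-3.5, 3.9, 0.9]
grip_width: 0.0355
gripper_force: 20.0
```

Request:
{"method": "jog_arm", "body": {"increments": [0.0046,-0.0003,-0.0026,0,0.0048,-0.0003,-0.0021,0,0.005,0,-0.0016,0,0.0051,0,-0.0012,0,0.0052,0,-0.0007,0,0.0052,0,-0.0002,0,0,0,0,0,0,0,0,0]}}

```text
time_s: 24.2
position: [0.6838, 0.0723, 0.0582]
ee_rot: [3.141, -0.0, -0.217]
ft_force: [-2.5, -1.2, 3.8]
grip_width: 0.0353
gripper_force: 20.0
```

```bash
python3 - <<'E'
from h import *
s=state(); print(s["time_s"],s["position"],s["ft_force"],s["grip_width"],s["gripper_force"])
for n in ("side","scene","wrist"):
    T,im,d=snap(n,n+"7.png"); look(n,["cap_left_bar","cap_left_hinge","cap_middle_bar","cap_right_bar"]+(["bottle","ink_pot","weight","dish"] if n!="wrist" else []),T=T)
a=cv2.imread("pics/side7.png")[100:300,220:400]; b=cv2.imread("pics/wrist7.png")
cv2.imwrite("pics/f7.png",np.hstack([cv2.resize(a,(360,400),interpolation=cv2.INTER_CUBIC),b[:,120:560]]))
E
```

```text
24.2 [0.68381858 0.07233191 0.05819934] [-2.53753173 -1.22779619  3.76487197] 0.035329002855093064 20.000311955809593
side cap_left_bar [0.6831 0.0706 0.0404] 0.58
side cap_left_bar [0.6778 0.0697 0.0972] 0.47
side cap_left_hinge [0.6807 0.075  0.0409] 0.52
side cap_left_hinge [ 0.5542 -0.1056  0.0556] 0.44
side cap_middle_bar [ 0.6067 -0.0171  0.0664] 0.54
side cap_right_bar [ 0.5848 -0.1121  0.0651] 0.56
side bottle [0.5183 0.2624 0.0016] 0.9
side ink_pot [ 0.5094  0.3818 -0.0016] 0.69
side weight [ 0.6069  0.3638 -0.0029] 0.73
side dish [0.6797 0.0748 0.0422] 0.65
side dish [ 0.5564 -0.3228 -0.0014] 0.63
scene cap_left_bar [0.6809 0.0758 0.1002] 0.49
scene cap_left_bar [0.6008 0.0933 0.0481] 0.37
scene cap_left_hinge [0.6785 0.0712 0.0427] 0.65
scene cap_middle_bar [ 0.6094 -0.012   0.0665] 0.54
scene cap_right_bar [ 0.5838 -0.1149  0.0672] 0.73
scene bottle [0.523  0.2626 0.0012] 0.86
scene bottle [0.6787 0.0766 0.1006] 0.24
scene ink_pot [0.5224 0.2655 0.0053] 0.22
scene weight [ 0.5761 -0.0072  0.001 ] 0.61
scene weight [ 0.6102  0.3642 -0.0053] 0.53
scene dish [ 0.6365 -0.1189  0.042 ] 0.74
wrist cap_left_bar [0.6807 0.0727 0.1033] 0.64
wrist cap_left_hinge [0.6817 0.0723 0.0408] 0.8
```

View pics/f7.png

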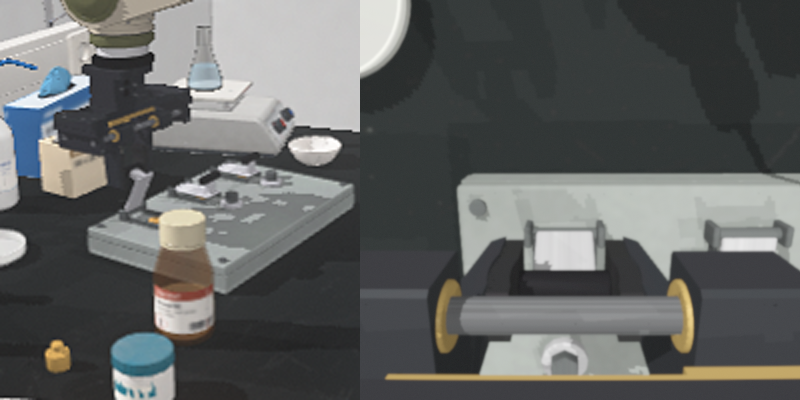

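The left cap stands open at about 62°, with its bar about 57 mm above the hinge and nearly over it, and the gripper still holds it. The other two caps are shut, and the bottle stands upright with the bystanders where they were. Handing in.

```bash
python3 -c "
from h import *
print(finish_job())"
```

```text
the job is handed in; nothing more can be done
None
```

The bottle stands upright on the bench, the left bolt was the loose one (it sank 6 mm when tapped), and the gripper is holding its cap open at about 62°; I handed the job in with the other two caps shut and the ink pot, weight and dish never touched.

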